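# Refit the cooker knob and hold it pressed in

## Task

The table cooker has just been washed: first swing its red-tabbed steel latch closed, all the way into the brass catch beside the pan grate. Then take the black knob out of the yellow dish tray, turn it so that the flat in its bore matches the flat of the brass stem, push it fully home on the stem and press it on down, stem and all, nearly as far as it goes (as one does to light the burner). Finish still holding the knob pressed down, without letting go, with the latch still closed, and leave the three glass cups and the sugar bowl where they stand.

Things in the scene. Friction and masses are not known exactly. Their poses are not given: they have to be found in the camera images.
- cooker: Steel table cooker, fixed, 340 (x) by 320 (y) mm, deck 75 mm above the counter. Origin under its centre at counter height; -x is its front edge. A dark pan grate (200 mm square, centred 50 mm behind the centre towards +x) rises 26 mm over the deck. The brass catch for the latch is at (-64, -18) mm; its cheek, at y = -5 mm, rises 36 mm over the deck. The valve stem stands near the front at +y, the latch to the right of it at -y.
- latch (a joint): Angle of the swing latch about its upright pivot, rad: 0 = closed (arm points along the cooker's +x, lying in the catch, against a hard stop), growing as it swings open towards the cooker's -y; at most 1.6. Starts open at 0.8 to 1.4. It stays where it is left (stiff pivot, about 0.08 N m, i.e. about 2 N at the tab).
- latch_tab (a point): Centre of the red upright round tab on the latch arm: 12 mm diameter, 32 mm tall, 50 mm from the pivot axis. This point is 50 mm above the cooker's deck; the tab reaches from 34 to 66 mm above the deck. The flat steel arm below it (14 mm wide, at 28 to 34 mm above the deck) reaches 82 mm from the pivot. Push the tab sideways along its arc or pinch it. The point's x axis points along the arm away from the pivot, z up.
- latch_pivot (a point): Point on the latch's upright pivot axis, at the same height as latch_tab; a brass pin head on a post, topping out 10 mm below this point.
- stem_tip (a point): Centre of the top of the brass D-stem, upright, 12 mm diameter cut to a D by one deep flat 1 mm from the axis (so its section spans 7 mm across the flat, 12 mm along it), top 3 mm tapered; it stands 30 mm above the deck (105 mm above the counter) in a black collar (50 mm diameter, 2 mm thick) with a red line on its flat side. The point's +x axis points out of the flat (the way the red line points), z up. The stem does not turn; it sinks when pressed.
- stem_mark (a point): Point 18 mm from the stem's axis along the direction of its flat (+x of stem_tip), at the height of the stem's top; knob_pointer lies here when the knob is turned right and seated.
- stem (a joint): How far the sprung stem is pushed down, m: 0 = up, 0.008 = bottom. Takes about 4 N to start and 9 N to hold at the bottom; springs back when released. The knob has no detent: it just slides on by the D-fit and then rests on the stem.
- knob_center (a point): Centre of the loose black knob (about 60 g), half-way up: 21 mm above its underside, which rests on the tray floor (4 mm thick). Round skirt 40 mm diameter, 16 mm tall; above it a bar grip 38 mm long (along the knob's x), 14 mm wide (along y), from 18 to 42 mm above the underside: pinch the bar across its width. +x is the end with the white line and the side of the flat in the bore; z up.
- knob_bore (a point): Centre of the closed top end of the knob's D-bore, 18 mm above its underside (3 mm below knob_center); axes as knob_center. The bore opens downward, is 18 mm deep, 14 mm across with the flat 2 mm from the axis (1 mm play all round; it slides on if turned within about 0.3 rad of right). Seated, this point meets stem_tip, the knob's underside is 12 mm above the deck with the stem up and 4 mm with it pressed to the bottom.
- knob_pointer (a point): Point 18 mm from the knob's axis along its +x (white line end), at the height of knob_bore.
- knob: The knob itself; origin at the centre of its underside, axes as knob_center.
- tray: Yellow plastic dish tray, fixed, 360 (x) by 260 (y) mm, walls 26 mm tall and 4 mm thick, floor 4 mm. Origin under its centre. The knob lies in its near half (-x), bore down; the cups stand in a row at its far end.
- cup_a: Glass cup standing in the far end of the tray, 68 mm across the rim, 85 mm tall; origin at the centre of its underside. Leave alone.
- cup_b: Glass cup standing in the far end of the tray, 68 mm across the rim, 85 mm tall; origin at the centre of its underside. Leave alone.
- cup_c: Glass cup standing in the far end of the tray, 68 mm across the rim, 85 mm tall; origin at the centre of its underside. Leave alone.
- sugar_bowl: White ceramic sugar bowl with lid, 84 mm across, 88 mm tall, on the counter to the right (-y) of the cooker; origin at the centre of its underside. Leave alone.
Mind the look-alikes: they are no part of the job. Leave any green or pink look-alike of the knob alone.

How it is judged:
On the way, in this order (a step that is already met when the one before it is completed fails the run):
1. the latch is closed in its catch (value of joint latch below 0.06 rad), for 0.2 s.
2. the knob, its flat matching, is fully home on the stem (z of knob_bore in the frame of stem_tip between -0.003 and 0.003 m and horizontal distance between knob_bore and stem_tip below 0.003 m and horizontal distance between knob_pointer and stem_mark below 0.009 m and angle between knob_bore's own z axis and vertical below 0.12 rad), for 0.1 s.
At the end, for the whole second after the job is handed in: The latch is within 0.06 rad of closed; the knob is on the stem (bore end within 3 mm of the stem's top, in height and sideways, pointer within 9 mm of its mark, upright within 0.12 rad); the stem is pressed down more than 5 of its 8 mm, and the gripper's fingers bear on the knob with more than 2 N (all of step 2 and value of joint latch below 0.06 rad and value of joint stem above 0.005 m and contact force between the fingers and knob above 2 N); the arm keeps its last pose, push and grip.
It fails at once if a cup or the sugar bowl is shifted more than 30 mm or tipped (distance of any of cup_a, cup_b, cup_c, sugar_bowl from where it was at the start of the episode above 0.03 m or angle between any of cup_a, cup_b, cup_c, sugar_bowl's own z axis and vertical above 0.4 rad).
It also fails if it takes over 58 s, if anything falls off the work surface, if the arm or the gripper's body presses on something with over 40 N, if the wrist force passes 120 N, or if a joint passes its speed limit or range.

## Robot

A 6-joint arm with a two-finger parallel gripper is mounted at the origin on the work surface. World frame = base frame: x ahead of the robot, y to its left, z up, the work surface at z = 0. Lengths are in m, angles in rad, forces in N, time in s.
With the tool pointing down it reaches from about 0.3 to 0.775 m from the base axis. Payload 14.6 kg.
Tool frame: the origin (TCP) lies on the centre line of the jaws, within the pads' length; the fingertips stand 25 mm ahead of it and the grasp point (between the pads) lies 6 mm ahead of it (ctrl.tip_reach is the distance from the TCP to the fingertips, in m); z points along the fingers, y is the line along which they close (so a half turn about z gives the same grasp; the last joint's range is limited). The gripper opens to 94 mm and grips with 3 to 60 N. Pads are 16 mm wide; open, the fingers measure 119 mm over their backs; the gripper's body (75 mm by 177 mm) begins 78 mm behind the grasp point.
Start: joints at [-1.246, 0.3, 1.521, -0, 1.321, -0.067], TCP at [0.21, -0.508, 0.23] pointing down, gripper open.
Joint ranges: [-3.03, 3.03], [-0.79, 2.21], [0.23, 2.52], [-1.04, 4.18], [0, 3.07], [-2.55, 2.55]. Speed limits (rad/s): [2.22, 2.22, 2.57, 3.14, 3.14, 3.14].

## Interface

Orientations are given as [roll, pitch, yaw] about the fixed x, y, z axes, in that order (R = Rz(yaw) Ry(pitch) Rx(roll)).
In Python, from station import ctrl gives the robot as it stands. The module is installed in compiled form; this text tells all that it offers.
- The arm moves only by the tool apply_moves, never from a script. Its argument "deltas" is a list of rows, each a list of 7 numbers: the closure in counts, from 0 (fully open) to 255 (shut), then the shift along the world's x, y, z in cm, then the turn, a rotation vector about the world's x, y, z in rad. In form: [[jaw, tx, ty, tz, ax, ay, az], ...]. A call has 1 to 10 rows; each row shifts and turns the commanded pose from where the row before left it; what a row does not reach is not made up. A row lasts 1/10 s, in which the tool goes at most 50 mm and 8.59 degrees, less where a joint would pass 70% of its speed; a pose out of reach is approached as far as the arm can. A call with a gripper value outside its range is refused whole. The fingers move at their own pace and stop on an object; "grip_force" is the grip in N (left out, the last holds). Time passes only in rows, so rows that do not move let the fingers close. It gives the time, the measured TCP pose, the force, the opening and the grip force at its end, in the units of the state.
- ctrl.get_obs(): the state, without advancing time (a new reading comes with each control period).
- ctrl.camera(name): name is "scene" or "top" or "wrist"; returns a dict with "img" (420x560x3 uint8, red, green, blue), "K" (3x3 intrinsics, pixels), "pose" (4x4, takes a point from camera to world coordinates); the wrist camera has in their place "hand_eye" (4x4, takes a point from camera to tool coordinates, whose origin is the TCP and whose axes are the flange's). Camera axes: x right, y up, looking along -z (the intrinsics and any distortion apply to the point x, -y, -z); pixel columns grow to the right and rows downward; lengths in m; the calibration is good to about 2 mm. A picture is of the moment at which its call begins: read the wrist's pose just before it. There is no depth.
- ctrl.hand_in(): hands the job in; it is judged then, once.
The state is a dict: "time_s": time; "qpos": joint angles; "joint_vel": joint speeds; "tau": joint torques, N m; "ee_pos": TCP position; "eef_rot": TCP orientation; "force": force on the tool from outside, world axes, zero at the start; "moment": the same for the moment, N m; "grip_width": finger opening in m; "grip_force": force on a finger pad.
Only numpy, scipy, OpenCV 4.12 (cv2) and the standard library are available. Lean on these libraries where they do the work, as an engineer would, in place of code of your own. Each camera call takes 0.05 s, during which the arm holds its last target. There are 200 camera calls.

## Working session

There is one attempt and no reset: what is moved stays moved. The work goes in short steps, Python scripts to look and compute and a tool call to move; the robot and the scene stay as the last step left them, time stands still between calls to the robot, and variables do not carry over. Pictures are saved under pics/ and viewed, at most 10 in all, crops included, and the job is handed in when it is done.

Besides the shell and the picture viewer there is one more tool, called by a JSON object that holds its "op" and its "data". apply_moves: Moves the arm, as the interface text tells. Its arguments: {"type":"object","properties":{"deltas":{"type":"array"},"grip_force":{"type":"number"}},"required":["deltas"]}

```bash
mkdir -p pics
cat > h.py <<'E'
from station import ctrl
import numpy as np, cv2
def snap(n,f):
    c=ctrl.camera(n); cv2.imwrite(f,c['img'][:,:,::-1]); np.savez(f[:-3]+'npz',**c); return c
def ray(f,u,v,z,T=None):
    c=np.load(f[:-3]+'npz'); K=c['K']; P=c['pose'] if T is None else T
    d=P[:3,:3]@np.array([(u-K[0,2])/K[0,0],-(v-K[1,2])/K[1,1],-1]); o=P[:3,3]
    return o+d*(z-o[2])/d[2]
E
python3 - <<'E'
from h import *
for n in('scene','top'):
    c=snap(n,f'pics/{n}0.png'); print([k for k in c],c['K'],c['pose'])
print(ctrl.get_obs())
E
```

```text
['img', 'K', 'pose'] [[520.28376339   0.         274.17529658]
 [  0.         520.28376339 209.92930884]
 [  0.           0.           1.        ]] [[ 0.79238162 -0.47375886  0.38429664  1.10761845]
 [ 0.61002372  0.61376731 -0.50115941 -0.76422755]
 [ 0.00156     0.63153957  0.77534208  1.13804066]
 [ 0.          0.          0.          1.        ]]
['img', 'K', 'pose'] [[526.9159547    0.         274.93191532]
 [  0.         526.9159547  210.34741199]
 [  0.           0.           1.        ]] [[ 0.04606793  0.97325134 -0.2250768   0.31295989]
 [-0.99892117  0.04620232 -0.00467291 -0.11250804]
 [ 0.00585116  0.22504926  0.97432982  1.41631012]
 [ 0.          0.          0.          1.        ]]
{'time_s': 0.1, 'qpos': array([-1.24560718e+00,  3.00400221e-01,  1.52150069e+00,  2.84988280e-06,
        1.32068405e+00, -6.66177857e-02]), 'joint_vel': array([ 0.00021553, -0.00315693, -0.00268075, -0.0019673 ,  0.00131397,
        0.00113247]), 'tau': array([ 1.82773609e-03, -5.32642651e+01, -3.53283727e+01,  7.09915627e-02,
        2.34476512e-02, -4.50756488e-05]), 'ee_pos': array([ 0.2099476 , -0.50813682,  0.2299592 ]), 'eef_rot': array([-3.14060273e+00, -6.88108271e-05,  3.91806194e-01]), 'force': array([-0.36281287, -0.53093343,  0.65805966]), 'moment': array([-0.04088134, -0.0156249 , -0.0010779 ]), 'grip_force': 0.0, 'grip_width': 0.09383376991745448}
```

View pics/top0.png

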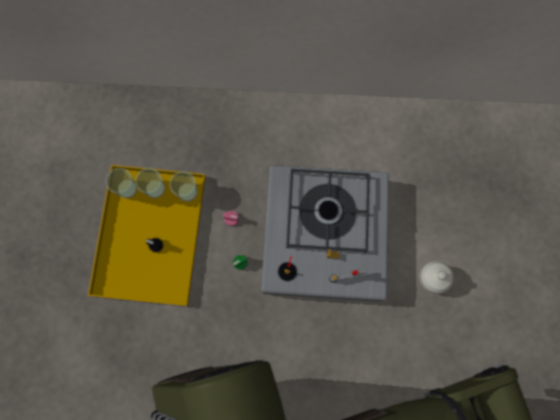

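View pics/scene0.png

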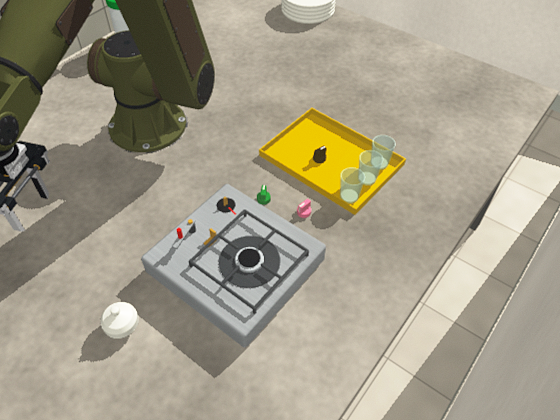

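The top view shows the collar at about (288,271), the pivot at (333,278), the red tab at (355,272), the knob at (155,244), and the green and pink decoys at (240,262) and (231,218). I'll enlarge the parts that matter.

Run:
```python
from h import *
a=cv2.imread('pics/top0.png'); s=cv2.imread('pics/scene0.png')
def z(im,u,v,w,h,k): return cv2.resize(im[v:v+h,u:u+w],None,fx=k,fy=k,interpolation=cv2.INTER_CUBIC)
A=z(a,265,245,100,50,8)            # 800x400
B=z(a,130,224,50,25,8)  # 400x200
C=z(s,295,138,50,25,8)
cv2.imwrite('pics/c1.png',np.vstack([A,np.hstack([B,C])]))
D=z(s,160,185,100,75,8); cv2.imwrite('pics/c2.png',D)
```

```text
(no output)
```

View pics/c1.png

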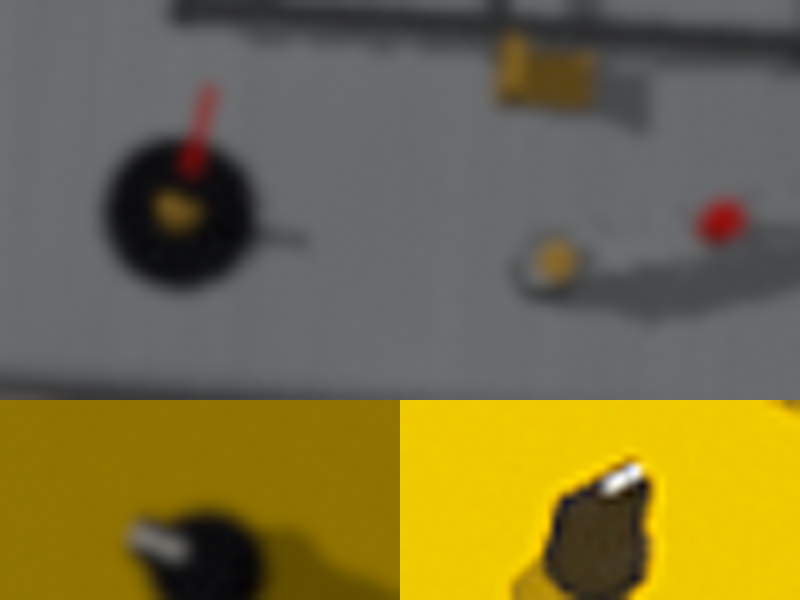

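View pics/c2.png

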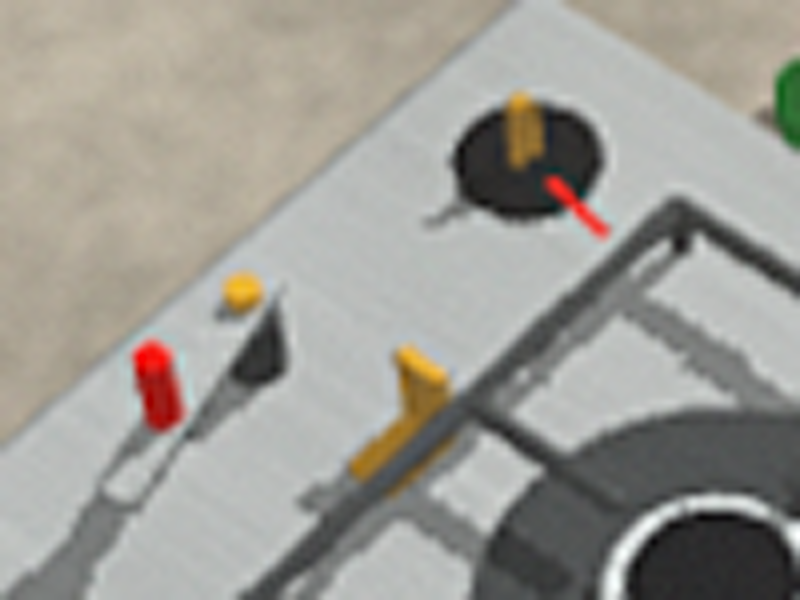

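The crops show the stem tip at crop (178,208) and the red line running from (192,175) to (211,88). The pivot head is at (558,260), the tab at (722,222), and the knob's white line points to image upper-left. The second crop shows the stem top at (519,97), pivot at (243,290) and tab top at (152,352).

Run:
```python
from h import *
T='pics/top0.png';S='pics/scene0.png'
t=lambda x,y,z:ray(T,265+(x+.5)/8-.5,245+(y+.5)/8-.5,z).round(4)
s=lambda x,y,z:ray(S,160+(x+.5)/8-.5,185+(y+.5)/8-.5,z).round(4)
print('collar',t(181,214,.077),s(528,160,.077))
print('stemtop',t(178,205,.105),s(519,97,.105))
for a in (((192,175),(211,88),t),((552,180),(605,235),s)):
    f=a[2]; p=f(*a[0],.077);q=f(*a[1],.077); print('line',p,q,np.arctan2(*(q-p)[1::-1]))
print('pivot',t(558,258,.115),s(243,285,.115))
print('tabtop',t(722,220,.141),s(152,352,.141))
# knob, crop origins
k=lambda x,y,z:ray(T,130+(x+.5)/8-.5,224+(y+.5)/8-.5,z).round(4)
l=lambda x,y,z:ray(S,295+(x+.5)/8-.5,138+(y+.5)/8-.5,z).round(4)
p,q=k(180,150,.046),k(130,130,.046);print('white',p,q,np.arctan2(*(q-p)[1::-1]))
p,q=l(205,92,.046),l(240,68,.046);print('white',p,q,np.arctan2(*(q-p)[1::-1]))
# cooker corners on deck z=.075
for u,v in((269,167),(387,172),(386,298),(263,292)): print('corner',ray(T,u,v,.075).round(4))
for u,v in((112,167),(205,175),(188,304),(90,295)): print('tray',ray(T,u,v,.026).round(4))
```

```text
collar [ 0.465  -0.1445  0.077 ] [ 0.4685 -0.1426  0.077 ]
stemtop [ 0.4646 -0.1428  0.105 ] [ 0.4654 -0.1406  0.105 ]
line [ 0.4776 -0.1475  0.077 ] [ 0.5057 -0.1525  0.077 ] -0.17609294089785787
line [ 0.4804 -0.1443  0.077 ] [ 0.5093 -0.1514  0.077 ] -0.24090370605717318
pivot [ 0.4526 -0.2602  0.115 ] [ 0.4543 -0.2576  0.115 ]
tabtop [ 0.4636 -0.3066  0.141 ] [ 0.4669 -0.3057  0.141 ]
white [0.5281 0.2127 0.046 ] [0.5339 0.2298 0.046 ] 1.2437918802851762
white [0.532  0.2119 0.046 ] [0.5352 0.2306 0.046 ] 1.4013149208599933
corner [ 0.7404 -0.0848  0.075 ]
corner [ 0.7416 -0.3991  0.075 ]
corner [ 0.4097 -0.396   0.075 ]
corner [ 0.4103 -0.0858  0.075 ]
tray [0.7353 0.3482 0.026 ]
tray [0.7246 0.0907 0.026 ]
tray [0.3739 0.1083 0.026 ]
tray [0.3851 0.3651 0.026 ]
```

{"op": "apply_moves", "data": {"deltas": [[0,2.55,2.02,0,0,0,0.142],[0,2.55,2.02,0,0,0,0.142],[0,2.55,2.02,0,0,0,0.142],[0,2.55,2.02,0,0,0,0.142],[0,2.55,2.02,0,0,0,0.142],[0,2.55,2.02,0,0,0,0.142],[0,2.55,2.02,0,0,0,0.142],[0,2.55,2.02,0,0,0,0.142],[0,2.55,2.02,0,0,0,0.142],[0,2.55,2.02,0,0,0,0.142]], "grip_force": 12}}

```text
time_s: 1.1
ee_pos: [0.4659, -0.3052, 0.2302]
eef_rot: [-3.141, -0.0, 1.818]
force: [0.0, 0.3, 0.1]
grip_width: 0.0936
grip_force: 0.0
```

Run:
```python
from h import *
o=ctrl.get_obs(); print(o['time_s'],o['ee_pos'],o['eef_rot'],o['qpos'])
c=snap('wrist','pics/w1.png'); np.savez('pics/w1o.npz',p=o['ee_pos'],r=o['eef_rot']); print(c['hand_eye'],c['K'],list(c))
```

```text
1.1 [ 0.46585779 -0.30524987  0.23016516] [-3.14117402e+00 -4.63542477e-04  1.81770842e+00] [-6.45797945e-01  3.15986958e-01  1.50069404e+00 -3.63281629e-05
  1.32553526e+00 -8.92701299e-01]
[[ 3.25973495e-04  9.65078450e-01  2.61960836e-01  7.66324856e-02]
 [ 9.99999552e-01 -8.18851083e-05 -9.42689755e-04 -9.78947129e-04]
 [-8.88318876e-04  2.61961026e-01 -9.65078044e-01 -1.54107997e-01]
 [ 0.00000000e+00  0.00000000e+00  0.00000000e+00  1.00000000e+00]] [[353.39465955   0.         270.72574781]
 [  0.         353.39465955 210.65775027]
 [  0.           0.           1.        ]] ['img', 'K', 'hand_eye']
```

View pics/w1.png

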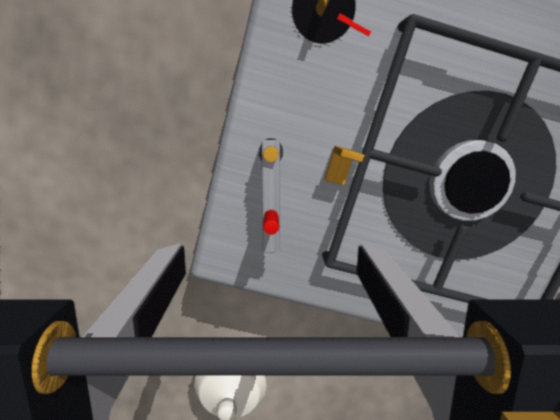

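The wrist view shows the tab top at (272,215), the pivot head at (270,154), and the stem top at about (322,5) with its red line running (340,17)-(369,33).

```bash
cat >> h.py <<'E'
from scipy.spatial.transform import Rotation as R
def wT(f):
    o=np.load(f[:-4]+'o.npz'); T=np.eye(4); T[:3,:3]=R.from_euler('xyz',o['r']).as_matrix(); T[:3,3]=o['p']
    return T@np.load(f[:-3]+'npz')['hand_eye']
def wr(f,u,v,z): return ray(f,u,v,z,wT(f)).round(4)
E
python3 - <<'E'
from h import *
W='pics/w1.png'
print('tab',wr(W,272,215,.141),'pivot',wr(W,270,154,.115),'stem',wr(W,322,5,.105))
p,q=wr(W,340,17,.077),wr(W,369,33,.077);print(p,q,np.arctan2(*(q-p)[1::-1]))
print('bowl',ray('pics/top0.png',442,277,.08))
E
```

```text
tab [ 0.4642 -0.298   0.141 ] pivot [ 0.4528 -0.259   0.115 ] stem [ 0.4632 -0.1496  0.105 ]
[ 0.481 -0.146  0.077] [ 0.5066 -0.1513  0.077 ] -0.20414714518211646
bowl [ 0.46858875 -0.53691737  0.08      ]
```

{"op": "apply_moves", "data": {"deltas": [[0,0,-0.05,-2.9,0,0,0],[0,0,0,-3,0,0,0],[0,0,0,-3,0,0,0],[255,0,0,0,0,0,0],[255,0,0,0,0,0,0],[255,0,0,0,0,0,0],[255,0,0,0,0,0,0],[255,0,0,0,0,0,0]]}}

```text
time_s: 1.95
ee_pos: [0.4653, -0.307, 0.1425]
eef_rot: [3.141, 0.001, 1.812]
force: [0.7, 0.0, -0.3]
grip_width: 0.0575
grip_force: 0.0
```

{"op": "apply_moves", "data": {"deltas": [[255,0,0,0,0,0,0],[255,0,0,0,0,0,0],[255,0,0,0,0,0,0],[255,0,0,0,0,0,0],[255,0,0,0,0,0,0],[255,0,0,0,0,0,0],[255,0,0,0,0,0,0]]}}

```text
time_s: 2.65
ee_pos: [0.4651, -0.3068, 0.1414]
eef_rot: [3.141, 0.0, 1.812]
force: [1.0, -0.2, 0.1]
grip_width: 0.0116
grip_force: 12.0
```

Run:
```python
from h import *
p=np.array([.4535,-.259]); r=.0495
a=np.linspace(-1.32,0.06,11)
q=p+r*np.c_[np.cos(a),np.sin(a)]
print(q[0],q[-1]); print((np.diff(q,axis=0)*100).round(2),np.diff(a)[0])
print(ctrl.get_obs())
```

```text
[ 0.46578468 -0.3069514 ] [ 0.50291093 -0.25603178]
[[0.65 0.21]
 [0.61 0.3 ]
 [0.56 0.38]
 [0.51 0.46]
 [0.44 0.52]
 [0.36 0.58]
 [0.28 0.62]
 [0.19 0.66]
 [0.1  0.68]
 [0.01 0.68]] 0.13800000000000012
{'time_s': 2.65, 'qpos': array([-6.48920476e-01,  4.03456155e-01,  1.59872139e+00,  8.28482101e-05,
        1.13920454e+00, -8.89939879e-01]), 'joint_vel': array([ 0.00095174,  0.00024533,  0.00123751, -0.000792  ,  0.00145527,
       -0.00115293]), 'tau': array([-1.58595038e-01, -5.63638651e+01, -3.20421767e+01, -6.58513815e-02,
        3.75432177e-01, -1.31026836e-02]), 'ee_pos': array([ 0.46511122, -0.30682739,  0.14144137]), 'eef_rot': array([3.14140163e+00, 1.16242944e-04, 1.81178107e+00]), 'force': array([ 1.04914397, -0.15227817,  0.06561399]), 'moment': array([-0.10392678, -0.33291672, -0.01795767]), 'grip_force': 11.999887973070145, 'grip_width': 0.011603681914134897}
```

{"op": "apply_moves", "data": {"deltas": [[255,0.65,0.21,0,0,0,0.138],[255,0.61,0.3,0,0,0,0.138],[255,0.56,0.38,0,0,0,0.138],[255,0.51,0.46,0,0,0,0.138],[255,0.44,0.52,0,0,0,0.138],[255,0.36,0.58,0,0,0,0.138],[255,0.28,0.62,0,0,0,0.138],[255,0.19,0.66,0,0,0,0.138],[255,0.1,0.68,0,0,0,0.138],[255,0,0.6,0,0,0,0.08]]}}

```text
time_s: 3.65
ee_pos: [0.5025, -0.2581, 0.1416]
eef_rot: [-3.138, 0.002, 3.139]
force: [1.3, -23.8, -8.3]
grip_width: 0.0145
grip_force: 12.0
```

{"op": "apply_moves", "data": {"deltas": [[255,0,0.1,0,0,0,0],[255,0,0.1,0,0,0,0],[255,0,0,0,0,0,0]]}}

```text
time_s: 3.95
ee_pos: [0.5024, -0.2577, 0.1416]
eef_rot: [-3.136, 0.003, 3.133]
force: [5.7, -23.2, -9.3]
grip_width: 0.0155
grip_force: 12.0
```

{"op": "apply_moves", "data": {"deltas": [[255,0,-0.2,0,0,0,0],[0,0,0,0,0,0,0],[0,0,0,0,0,0,0],[0,0,0,0,0,0,0],[0,0,0,3,0,0,0],[0,0,0,4,0,0,-0.14],[0,0.2,4,0,0,0,-0.14],[0,0.2,4,0,0,0,-0.14],[0,0.2,4,0,0,0,-0.14],[0,0.2,4,0,0,0,-0.14]]}}

```text
time_s: 4.95
ee_pos: [0.5097, -0.095, 0.2116]
eef_rot: [3.141, 0.0, 2.428]
force: [0.2, 1.2, -0.7]
grip_width: 0.0798
grip_force: 0.0
```

{"op": "apply_moves", "data": {"deltas": [[0,0.2,4,0,0,0,-0.14],[0,0.2,4,0,0,0,-0.14],[0,0.2,4,0,0,0,-0.14],[0,0.2,4,0,0,0,-0.14],[0,0.2,4,0,0,0,-0.14],[0,0.2,4,0,0,0,-0.14],[0,0.2,4,0,0,0,-0.14],[0,0.2,3,0,0,0,-0.14],[0,0,0,0,0,0,0]]}}

```text
time_s: 5.85
ee_pos: [0.5254, 0.2165, 0.2112]
eef_rot: [-3.141, -0.0, 1.312]
force: [-0.4, -0.5, -0.0]
grip_width: 0.0935
grip_force: 0.0
```

Run:
```python
from h import *
snap('top','pics/top1.png')
o=ctrl.get_obs(); print(o['time_s'],o['ee_pos'],o['eef_rot'],o['qpos'])
c=snap('wrist','pics/w2.png'); np.savez('pics/w2o.npz',p=o['ee_pos'],r=o['eef_rot'])
a=cv2.imread('pics/top1.png')[245:295,265:365]
b=cv2.imread('pics/w2.png')
v=np.zeros((600,800,3),np.uint8); v[:420,:560]=b; v[420:600,:360]=cv2.resize(a,(360,180),interpolation=2)
cv2.imwrite('pics/c3.png',v)
```

```text
5.9 [0.52554137 0.21474976 0.2111216 ] [-3.14104392e+00  3.02314282e-04  1.31671447e+00] [3.23387540e-01 3.55385098e-01 1.49340603e+00 4.81006971e-05
 1.29342631e+00 5.77456296e-01]
```

View pics/c3.png

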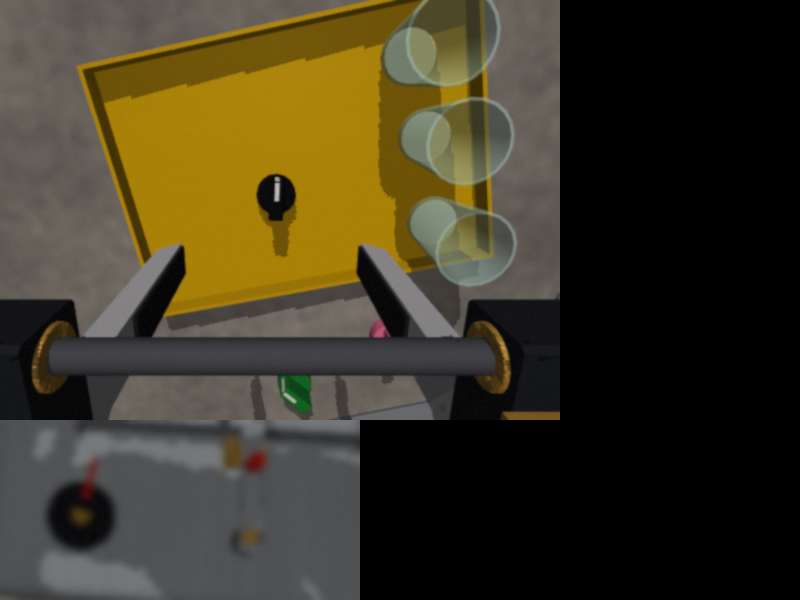

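The latch is closed with the tab beside the catch. The knob's skirt is centred at (276,193) and its white line runs (277,178)-(277,200), parallel to the tool's x axis. The nearest cup base is at about (435,218).

Run:
```python
from h import *
W='pics/w2.png'
print('skirt',wr(W,276,193,.02)); p,q=wr(W,276.5,219,.046),wr(W,277,177,.046)
print('bar',p,q,(p+q)/2,np.linalg.norm(p-q),np.arctan2(*(q-p)[1::-1]))
p=wr(W,277,200,.046);print('white',np.arctan2(*(q-p)[1::-1]))
for u,v in((410,215),(402,135),(385,52)): print('cup base edge',wr(W,u,v,.006))
for u,v in((515,240),(435,245),(428,140)): print('cup rim',wr(W,u,v,.089))
```

```text
skirt [0.5299 0.2144 0.02  ]
bar [0.5252 0.1956 0.046 ] [0.5355 0.2342 0.046 ] [0.53035 0.2149  0.046  ] 0.03995059448869315 1.310032696738731
white 1.3224430982998674
cup base edge [0.6605 0.1528 0.006 ]
cup base edge [0.6653 0.2371 0.006 ]
cup base edge [0.6618 0.3168 0.006 ]
cup rim [0.7145 0.141  0.089 ]
cup rim [0.6498 0.1532 0.089 ]
cup rim [0.656  0.2403 0.089 ]
```

{"op": "apply_moves", "data": {"deltas": [[110,0.3,0,-2,0,0,0],[110,0.2,0,-3,0,0,0],[110,0,0,-3.5,0,0,0],[110,0,0,-3.5,0,0,0],[110,0,0,-2.5,0,0,0],[110,0,0,-1.6,0,0,0],[255,0,0,0,0,0,0],[255,0,0,0,0,0,0]], "grip_force": 30}}

```text
time_s: 6.75
ee_pos: [0.5313, 0.2126, 0.0511]
eef_rot: [3.141, -0.0, 1.314]
force: [0.2, -0.7, 1.2]
grip_width: 0.0407
grip_force: 0.0
```

{"op": "apply_moves", "data": {"deltas": [[255,0,0,0,0,0,0],[255,0,0,0,0,0,0],[255,0,0,0,0,0,0],[255,0,0,0,0,0,0]]}}

```text
time_s: 7.15
ee_pos: [0.5313, 0.2133, 0.0511]
eef_rot: [3.141, -0.0, 1.314]
force: [-1.1, -1.0, 4.1]
grip_width: 0.0138
grip_force: 30.0
```

{"op": "apply_moves", "data": {"deltas": [[255,0,0,2,0,0,0],[255,0,0,4,0,0,0],[255,0,0,4,0,0,0],[255,0,-1,3,0,0,-0.1],[255,-1.2,-3.3,0,0,0,-0.14],[255,-1.2,-3.3,0,0,0,-0.14],[255,-1.2,-3.3,0,0,0,-0.14],[255,-1.2,-3.3,0,0,0,-0.14],[255,-1.2,-3.3,0,0,0,-0.14],[255,-1.2,-3.3,0,0,0,-0.14]]}}

```text
time_s: 8.15
ee_pos: [0.4583, 0.0041, 0.1806]
eef_rot: [3.141, -0.0, 0.368]
force: [1.0, -0.1, -1.2]
grip_width: 0.0139
grip_force: 29.9
```

{"op": "apply_moves", "data": {"deltas": [[255,-1.2,-3.3,0,0,0,-0.14],[255,-1.2,-3.3,0,0,0,-0.14],[255,-1.2,-3.3,0,0,0,-0.14],[255,-1.2,-3.3,0,0,0,-0.14],[255,-0.6,-1.3,0,0,0,0],[255,0,0,0,0,0,0],[255,0,0,0,0,0,0]]}}

```text
time_s: 8.85
ee_pos: [0.4051, -0.1395, 0.1805]
eef_rot: [-3.142, -0.0, -0.186]
force: [0.6, 0.2, -1.1]
grip_width: 0.014
grip_force: 30.0
```

Run:
```python
from h import *
o=ctrl.get_obs(); print(o['time_s'],o['ee_pos'],o['eef_rot'],o['qpos'],o['grip_width'])
c=snap('wrist','pics/w3.png'); np.savez('pics/w3o.npz',p=o['ee_pos'],r=o['eef_rot'])
```

```text
8.85 [ 0.4051043  -0.13947038  0.18054306] [-3.14150361e+00 -1.97288593e-04 -1.86182121e-01] [-4.17178517e-01  7.97984827e-02  1.90603932e+00  1.44093766e-04
  1.15558319e+00  1.33974181e+00] 0.013972720914868689
```

View pics/w3.png

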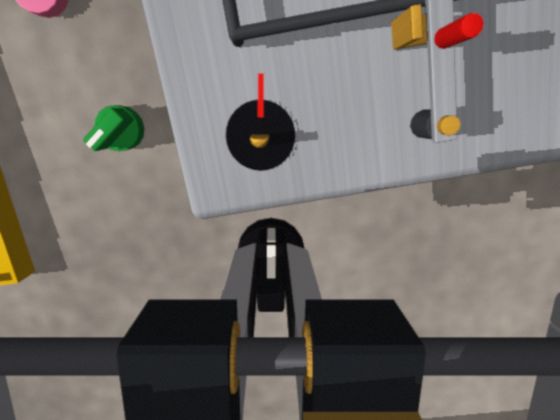

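The wrist view shows the collar at (261,135) with the red line pointing up the image, and the stem D near (260,141). The knob is held upright with its skirt front at (271,220). I'll enlarge both for the final alignment.

Run:
```python
from h import *
b=cv2.imread('pics/w3.png')
A=cv2.resize(b[65:185,215:310],None,fx=5,fy=5,interpolation=2); B=cv2.resize(b[210:315,230:310],None,fx=4,fy=4,interpolation=2)
B=cv2.convertScaleAbs(B,alpha=2.0); B=np.vstack([B,np.zeros((180,320,3),np.uint8)])
cv2.imwrite('pics/c4.png',np.hstack([A,B]))
```

```text
(no output)
```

View pics/c4.png

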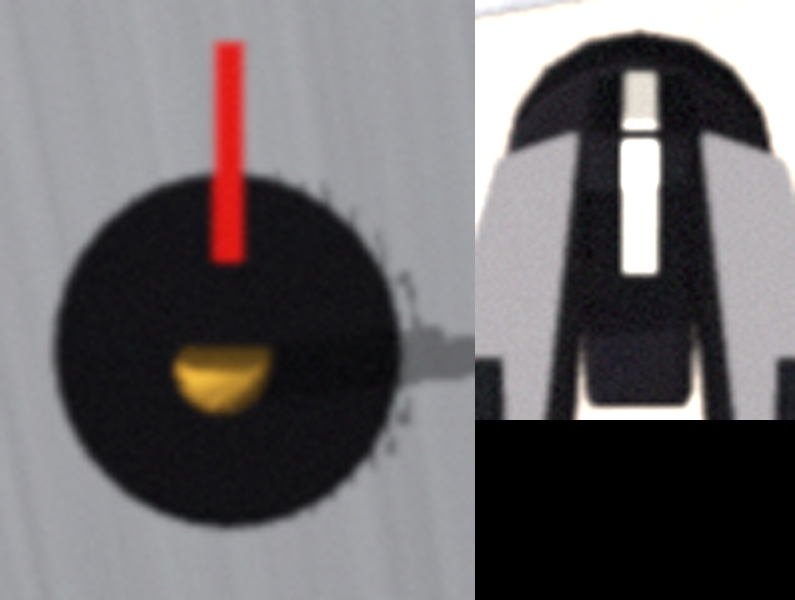

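Run:
```python
from h import *
W='pics/w3.png'; o=np.load('pics/w3o.npz'); p=o['p']; yaw=o['r'][2]
print('collar',wr(W,260.4,134.6,.077),'stem axis',wr(W,259.2,137.8,.105))
a,b=wr(W,260.5,73,.077),wr(W,260.1,117,.077); print('line',np.arctan2(*(a-b)[1::-1]))
zt=p[2]-.005
f,r=wr(W,271.5,243.4,zt),wr(W,271.5,311,zt)
w=wr(W,271.5,276.5,zt)
ax=np.array([np.cos(yaw),np.sin(yaw),0])
for n,q in(('front',f),('rear',r),('white end',w)): print(n,(q-p)@ax)
sk=wr(W,271.5,217.9,p[2]-.031); print('skirt front',(sk-p)@ax, 'lateral',(f-p)@np.array([-ax[1],ax[0],0]))
# earlier stems
print('top1 time ok',ctrl.get_obs()['ee_pos'])
```

```text
collar [ 0.4671 -0.1435  0.077 ] stem axis [ 0.4666 -0.1435  0.105 ]
line -0.20076709124206735
front 0.015961029364468648
rear -0.02036223338058201
white end -0.0013375253555956742
skirt front 0.021041217467549105 lateral -0.0004834551721999067
top1 time ok [ 0.40523016 -0.13916552  0.18050046]
```

{"op": "apply_moves", "data": {"deltas": [[255,2,-0.1,0,0,0,-0.014],[255,2,-0.1,0,0,0,0],[255,1.5,-0.1,0,0,0,0],[255,0.6,-0.1,-1,0,0,0],[255,0,0,-1.2,0,0,0],[255,0,0,0,0,0,0],[255,0,0,0,0,0,0]]}}

```text
time_s: 9.6
ee_pos: [0.4654, -0.1434, 0.158]
eef_rot: [-3.141, 0.001, -0.2]
force: [-0.0, 0.1, -1.3]
grip_width: 0.0136
grip_force: 30.0
```

{"op": "apply_moves", "data": {"deltas": [[255,0.07,0.04,-0.2,0,0,0],[255,0,0,-0.3,0,0,0],[255,0,0,-0.2,0,0,0],[255,0,0,-0.2,0,0,0],[255,0,0,-0.2,0,0,0],[255,0,0,0,0,0,0]]}}

```text
time_s: 10.2
ee_pos: [0.4673, -0.1435, 0.1477]
eef_rot: [3.141, -0.002, -0.2]
force: [4.2, -1.7, 3.3]
grip_width: 0.0137
grip_force: 30.0
```

{"op": "apply_moves", "data": {"deltas": [[255,0.12,-0.04,0,0,0,0],[255,0,0,0,0,0,0],[255,0,0,-0.15,0,0,0],[255,0,0,-0.15,0,0,0],[255,0,0,0,0,0,0]]}}

```text
time_s: 10.7
ee_pos: [0.4679, -0.1437, 0.1442]
eef_rot: [-3.142, 0.0, -0.2]
force: [4.6, -0.7, -3.0]
grip_width: 0.0136
grip_force: 30.0
```

{"op": "apply_moves", "data": {"deltas": [[255,0.1,-0.02,0,0,0,0],[255,0,0,-0.2,0,0,0],[255,0,0,-0.2,0,0,0],[255,0,0,-0.2,0,0,0],[255,0,0,0,0,0,0]]}}

```text
time_s: 11.2
ee_pos: [0.4686, -0.1438, 0.138]
eef_rot: [-3.141, 0.001, -0.2]
force: [-0.2, -0.2, -0.4]
grip_width: 0.0136
grip_force: 30.0
```

Sliding on freely with forces near zero. Next I seat it slowly.

{"op": "apply_moves", "data": {"deltas": [[255,0,0,-0.15,0,0,0],[255,0,0,-0.15,0,0,0],[255,0,0,-0.1,0,0,0],[255,0,0,0,0,0,0],[255,0,0,0,0,0,0]]}}

```text
time_s: 11.7
ee_pos: [0.4689, -0.1439, 0.1345]
eef_rot: [-3.142, -0.0, -0.2]
force: [0.3, 0.6, -1.2]
grip_width: 0.0137
grip_force: 30.0
```

{"op": "apply_moves", "data": {"deltas": [[255,0,0,-0.1,0,0,0],[255,0,0,-0.1,0,0,0],[255,0,0,-0.1,0,0,0],[255,0,0,0,0,0,0],[255,0,0,0,0,0,0]]}}

```text
time_s: 12.2
ee_pos: [0.469, -0.144, 0.1316]
eef_rot: [3.142, -0.0, -0.2]
force: [-0.5, -0.4, 3.3]
grip_width: 0.0138
grip_force: 30.0
```

{"op": "apply_moves", "data": {"deltas": [[255,0,0,-0.1,0,0,0],[255,0,0,-0.1,0,0,0],[255,0,0,-0.1,0,0,0],[255,0,0,-0.1,0,0,0],[255,0,0,0,0,0,0],[255,0,0,0,0,0,0]]}}

```text
time_s: 12.8
ee_pos: [0.469, -0.144, 0.1276]
eef_rot: [3.142, -0.0, -0.2]
force: [-0.5, 0.4, 7.0]
grip_width: 0.0139
grip_force: 30.0
```

{"op": "apply_moves", "data": {"deltas": [[255,0,0,-0.1,0,0,0],[255,0,0,-0.05,0,0,0],[255,0,0,0,0,0,0],[255,0,0,0,0,0,0],[255,0,0,0,0,0,0]]}}

```text
time_s: 13.3
ee_pos: [0.4691, -0.144, 0.1262]
eef_rot: [3.142, -0.001, -0.2]
force: [-1.7, 1.1, 7.0]
grip_width: 0.0139
grip_force: 30.0
```

Run:
```python
from h import *
for i in range(3):
    o=ctrl.get_obs(); print(o['ee_pos'],o['force'],o['moment']); snap('scene','pics/s2.png')
snap('wrist','pics/w4.png'); snap('top','pics/t2.png')
s=cv2.imread('pics/s2.png')[170:270,150:270]; t=cv2.imread('pics/t2.png')[240:300,260:370]
w=cv2.imread('pics/w4.png')
v=np.zeros((600,800,3),np.uint8); v[:400,:480]=cv2.resize(s,(480,400),interpolation=2)
v[420:600,:330]=cv2.resize(t,(330,180),interpolation=2)
v[:400,490:790]=cv2.resize(cv2.convertScaleAbs(w[200:320,225:315],alpha=1.8),(300,400),interpolation=2)
v[400:600,533:800]=cv2.resize(w,(267,200))
cv2.imwrite('pics/c5.png',v)
```

```text
[ 0.46905885 -0.14397361  0.12616304] [-1.69958574  1.06675627  7.03020093] [0.11580771 0.21022092 0.04300121]
[ 0.46907061 -0.14398385  0.12617218] [-0.80100385 -0.0225083   7.5557091 ] [0.08103335 0.21000688 0.04005053]
[ 0.46905828 -0.14396598  0.12616933] [-0.09111523  0.03217042  7.53772547] [ 0.20410111  0.21529272 -0.00342863]
```

View pics/c5.png

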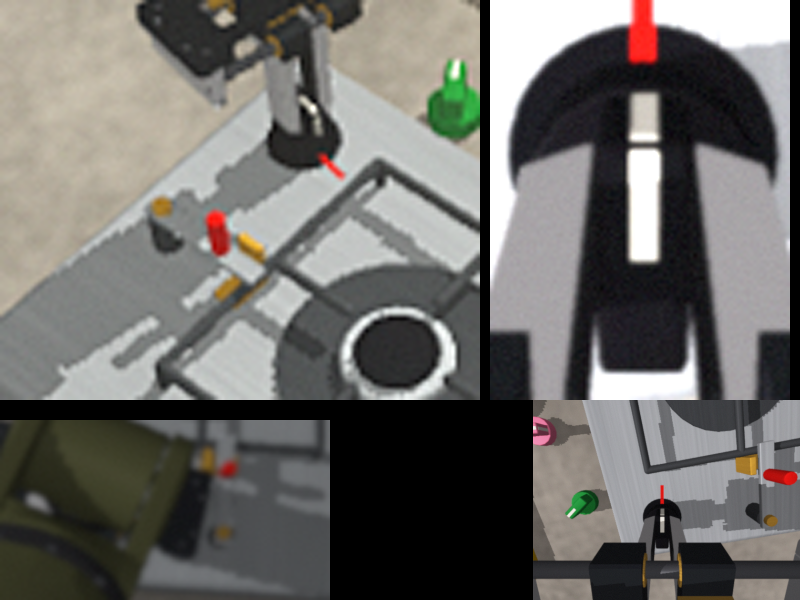

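The picture shows the white line continuing the red line, the knob low over the collar, and the latch in its catch. I'll press a hair further for margin.

{"op": "apply_moves", "data": {"deltas": [[255,0,0,-0.07,0,0,0],[255,0,0,0,0,0,0],[255,0,0,0,0,0,0],[255,0,0,0,0,0,0]]}}

```text
time_s: 13.95
ee_pos: [0.4691, -0.144, 0.1257]
eef_rot: [3.141, -0.001, -0.2]
force: [-2.6, 1.1, 10.5]
grip_width: 0.0137
grip_force: 30.0
```

```bash
python3 -c "
from h import *
print(ctrl.hand_in())"
```

```text
the job is handed in; nothing more can be done
None
```

I handed the job in at about 14 s, with the latch closed in its catch and the gripper still holding the knob, lined up with the stem's flat and pressed to about the bottom of its travel; no verdict came back.

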